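# Close the steam cleaner with its bayonet cap and hold it for pinning

### The arm

A 6-joint arm with a two-finger parallel gripper is mounted at the origin on a cart in front of the work surface, level with it; the furniture and walls round the work are solid. World frame = base frame: x ahead of the robot, y to its left, z up, the work surface at z = 0. Lengths are in mm, angles in rad, forces in N, time in s.
With the tool pointing down it reaches from about 250 to 775 mm from the base axis. Payload 8.9 kg.
Tool frame: the origin (TCP) lies between the finger pads; the fingertips stand 25 mm ahead of it and the grasp point (between the pads) lies 6 mm ahead of it; z points along the fingers, y is the line along which they close (so a half turn about z gives the same grasp; the last joint's range is limited). The gripper opens to 85 mm and grips with 20 to 120 N. Pads are 22 mm wide; open, the fingers measure 114 mm over their backs; the gripper's body (76 mm by 85 mm) begins 54 mm behind the grasp point. The pads swing forward as they close: fully open they stand 13 mm farther back than shut.
Start: joints at [-1.301, 0.291, -0.153, 1.127, 0, 1.431], TCP at [208.693, -481.737, 256.305] pointing down, gripper open.
Joint ranges: [-2.52, 2.52], [-0.91, 1.74], [-1.3, 1.37], [-1.96, 2.02], [-1.52, 1.47], [-3.14, 3.14]. Speed limits (rad/s): [2.22, 2.22, 2.79, 3.14, 3.14, 3.14].

### API

Orientations are given as a unit quaternion [x, y, z, w].
In Python, from cell import env gives the robot as it stands. The module is installed in compiled form; this text tells all that it offers.
- The arm moves only by the tool apply_moves, never from a script. Its argument "series" is one flat list of numbers, 7 for each row, row after row: the shift along the tool's x, y, z in cm, then the turn, a rotation vector about the tool's x, y, z in degrees, then the opening, from -1 (shut) to 1 (fully open). In form: [tx, ty, tz, rx, ry, rz, claw, tx, ty, tz, rx, ry, rz, claw, ...]. A call has exactly 5 rows; each row shifts and turns the commanded pose from where the row before left it, along the tool's axes as they then stand; what a row does not reach is not made up. A row lasts 1/8 s, in which the tool goes at most 62.5 mm and 10.7 degrees, less where a joint would pass 70% of its speed; a pose out of reach is approached as far as the arm can. A call is refused whole if a number of a shift passes 6.25 or a number of a turn 10.7, either way. A call with a gripper value outside its range is refused whole. The fingers move at their own pace and stop on an object; "squeeze" is the grip in N (left out, the last holds). Time passes only in rows, so rows that do not move let the fingers close, or fill a call up. It gives the time, the measured TCP pose, the force, the opening and the grip force at its end, in the units of the state.
- env.read_state(): the state, without advancing time (a new reading comes with each control period).
- env.camera(name): name is "side" or "top" or "wrist"; returns the picture (480x640x3 uint8, red, green, blue); there is no depth.
- env.camera_params(name): a dict with "fov_y" (degrees; the focal length in pixels is half the picture's height over the tangent of half this angle, whatever the lens; pixels are square), "cx", "cy" (the principal point, pixels), "R" (3x3) and "t" (3): a world point X has camera coordinates R X + t; the wrist camera has in their place "tool_from_camera" (4x4, takes a point from camera to tool coordinates, whose origin is the TCP and whose axes are the flange's). Camera axes: x right, y down, z forward; pixel columns grow to the right and rows downward; lengths in mm; the calibration is good to about 2 mm. A picture is of the moment at which its call begins: read the wrist's pose just before it. camera_params takes no time and is no camera call.
- env.job_done(): hands the job in; it is judged then, once.
The state is a dict: "time_s": time; "joint_pos": joint angles; "qvel": joint speeds; "joint_torque": joint torques, N m; "tcp_pos": TCP position; "orientation": TCP orientation; "wrist_force": force on the tool from outside, world axes, zero at the start; "wrist_torque": the same for the moment, N m; "grip_width": opening from 0.0 (shut) to 1.0 (fully open); "gripper_force": force on a finger pad.
Only numpy, scipy, OpenCV 4.12 (cv2) and the standard library are available. Lean on these libraries where they do the work, as an engineer would, in place of code of your own. Each camera call takes 0.05 s, during which the arm holds its last target. There are 200 camera calls.

### The job

The bench steam cleaner is open: of the three bayonet caps lying on the bench, pick up the one that fits its filler neck and leave the other two where they lie. Let its ears drop through the gaps of the neck, push the cap down against the spring and turn it clockwise (seen from above) a quarter turn, to the stop. Do not let go: finish while holding the cap there, pressed down flush on the rim, its two tabs over the tabs of the neck, so that I can slip in the locking pins.

Things in the scene. Friction and masses are not known exactly. Their poses are not given: they have to be found in the camera images.
- steam_cleaner: stainless bench steam cleaner, a box 160 (x) x 210 (y) x 120 mm high, fixed to the bench; origin at the centre of its underside; its front (gauge, nozzle, switch) faces its own -x; on its deck a round filler neck and, in the back right corner (own x +48, y -70 mm), a brass safety valve 29 mm high
- neck (a point): centre of the filler neck's mouth, level with its rim, 146 mm above the bench; axes as the cleaner's. Neck 72 mm outside, 26 mm tall; the lip at its rim is 6 mm thick, has a bore of 44 mm (upper edge bevelled 2 mm) and is cut by two facing entry gaps, 17.6 mm wide and open to the outside, along +x and -x. Under the lip the bore is 61 mm
- neck_tab (a point): pin hole (5 mm) of one of the two flat tabs on the neck's outside, which lie along the neck's +y (this one) and -y, 40.5 mm from its axis, just below the rim. With the cap inside, its ears meet a stop after turning about 92 degrees clockwise from the gaps; anticlockwise they turn by no more than about 10 degrees
- seal_plate (a joint): sprung brass seal plate, 37 mm across, in the neck: 0 at rest, its top 9 mm below the rim; grows (m) as it is pressed down: 0.009 when the middle cap is flush on the rim, 0.005 when that cap is left to the spring under the lip. 4.8 N at 0, rising 0.8 N per mm: 12 N when flush
- cap_middle: middle bayonet cap, about 0.2 kg, standing on its plug. Origin at the centre of the plug's underside, z up. Brass plug 40.4 mm in diameter, 18 mm tall, its foot chamfered 3 mm; two ears on it along +x and -x, 14 mm wide, reaching 28 mm from the axis, from 3 to 8 mm above the origin. A half turn about z makes no difference
- cap_middle_bar (a point): middle of the top of the middle cap's black wing bar, 47 mm above its origin; axes as the cap's. The bar is 46 mm long along x, 14 mm thick along y, 22 mm high; it stands on a steel disc with a rubber gasket below, 70 mm in diameter, from 18 to 25 mm above the origin. Two tabs with a pin hole stand out from the disc along +x and -x, the hole 40.5 mm from the axis
- cap_small: small bayonet cap of the same make, heights and axes: plug 30 mm, ears reaching 21 mm, disc 52 mm, bar 34.5 x 14 mm, about 0.13 kg; origin at the centre of the plug's underside
- cap_large: large bayonet cap of the same make, heights and axes: plug 50.5 mm, ears reaching 35 mm, disc 88 mm, bar 57.5 x 14 mm, about 0.28 kg; origin at the centre of the plug's underside

How it is judged:
By the outcome, as a careful person would: the job done as asked, in the order asked, and still so for the second after the job is handed in, while the arm keeps its last pose, push and grip.
It also fails if it takes over 48 s, if anything falls off the work surface, if the arm or the gripper's body presses on something with over 40 N, if the wrist force passes 120 N, or if a joint passes its speed limit or range.

## Working session

There is one attempt and no reset: what is moved stays moved. The work goes in short steps, Python scripts to look and compute and a tool call to move; the robot and the scene stay as the last step left them, time stands still between calls to the robot, and variables do not carry over. Pictures are saved under pics/ and viewed, at most 10 in all, crops included, and the job is handed in when it is done.

Besides the shell and the picture viewer there is one more tool, called by a JSON object that holds its "method" and its "body". apply_moves: Moves the arm, as the interface text tells. Its arguments: {"type":"object","properties":{"series":{"type":"array"},"squeeze":{"type":"number"}},"required":["series"]}

```bash
mkdir -p pics
python3 - <<'E'
from cell import env
import cv2,numpy as np
s=env.read_state();print(s)
for n in ["side","top","wrist"]:
    p=env.camera_params(n);print(n,p)
    cv2.imwrite(f"pics/{n}0.png",env.camera(n)[:,:,::-1])
E
```

```text
{'time_s': 0.0, 'joint_pos': array([-1.30131718e+00,  2.91240892e-01, -1.54124070e-01,  1.12673410e+00,
        9.53050833e-06,  1.43152921e+00]), 'qvel': array([-0.00038391,  0.00075723,  0.00019538, -0.00099291, -0.00012613,
       -0.000898  ]), 'joint_torque': array([-2.90896678e-04, -5.37138462e+01,  3.31370723e+01,  1.54525379e-02,
       -4.60564024e-05, -1.49517126e-05]), 'tcp_pos': array([ 208.57582064, -481.33450773,  255.75360768]), 'orientation': array([ 9.79188195e-01,  2.02953330e-01, -3.76227195e-05, -6.50295775e-04]), 'wrist_force': array([ 0.26401679,  0.23227044, -0.16144017]), 'wrist_torque': array([-0.00893284, -0.04721926, -0.00318421]), 'gripper_force': 0.0, 'grip_width': 1.002109971510254}
side {'fov_y': 49.5648839527219, 'cx': 317.2432126163881, 'cy': 241.52452681387734, 'R': array([[-0.92711608, -0.37456906, -0.01240099],
       [-0.20367942,  0.53136194, -0.82229507],
       [ 0.31459571, -0.75983716, -0.56892621]]), 't': array([501.64928379, 140.68189243, 851.502488  ])}
top {'fov_y': 53.34088021774711, 'cx': 322.33538252042433, 'cy': 242.19467797928385, 'R': array([[ 0.02708118, -0.99930807,  0.02549484],
       [-0.98229485, -0.03133235, -0.18470277],
       [ 0.18537378, -0.02004148, -0.98246369]]), 't': array([ 47.49804705, 529.73666631, 945.35290311])}
wrist {'fov_y': 69.18560647049273, 'cx': 322.93103729666086, 'cy': 240.42257234052926, 'tool_from_camera': array([[-1.93952733e-03, -9.44903484e-01, -3.27343312e-01,
         8.41909293e+01],
       [ 9.99997827e-01, -2.08296376e-03,  8.76040438e-05,
        -4.36839120e-01],
       [-7.64621622e-04, -3.27342431e-01,  9.44905470e-01,
        -1.18431315e+02],
       [ 0.00000000e+00,  0.00000000e+00,  0.00000000e+00,
         1.00000000e+00]])}
```

View pics/top0.png

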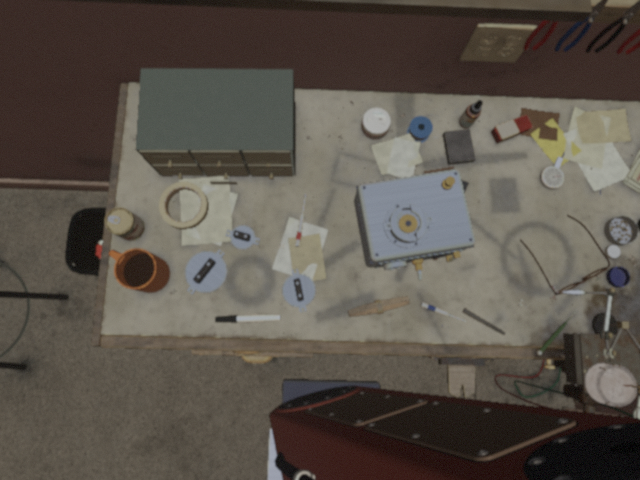

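View pics/side0.png

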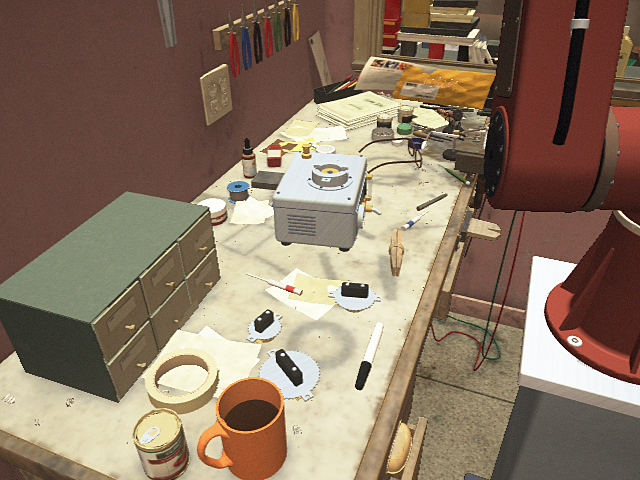

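The top view shows the large cap at about (207,270), small at (242,236), middle at (298,290), and the neck at about (408,223). The side view shows the middle cap at (354,291) and the neck at (331,174). Next I enlarge and measure.

```bash
cat > h.py <<'E'
import numpy as np,cv2
from cell import env
from scipy.spatial.transform import Rotation as Ro
def cam(n,s=None):
    p=env.camera_params(n);f=240/np.tan(np.radians(p["fov_y"]/2))
    if n!="wrist": R=np.array(p["R"]);C=-R.T@p["t"];return f,p["cx"],p["cy"],R.T,C
    T=np.array(p["tool_from_camera"]);W=Ro.from_quat(s["orientation"]).as_matrix()
    return f,p["cx"],p["cy"],W@T[:3,:3],W@T[:3,3]+s["tcp_pos"]
def ray(c,uv):
    f,cx,cy,R,C=c;d=R@np.array([(uv[0]-cx)/f,(uv[1]-cy)/f,1.]);return C,d/np.linalg.norm(d)
def onz(c,uv,z):
    C,d=ray(c,uv);return C+d*(z-C[2])/d[2]
def tri(rs):
    A=sum(np.eye(3)-np.outer(d,d) for C,d in rs);b=sum((np.eye(3)-np.outer(d,d))@C for C,d in rs)
    X=np.linalg.solve(A,b);return X,[np.linalg.norm((np.eye(3)-np.outer(d,d))@(X-C)) for C,d in rs]
def proj(c,X):
    f,cx,cy,R,C=c;q=R.T@(np.array(X)-C);return cx+f*q[0]/q[2],cy+f*q[1]/q[2]
E
python3 - <<'E'
from h import *
t=cv2.imread("pics/top0.png");s=cv2.imread("pics/side0.png")
def up(i,x,y,w,h,k=5):return cv2.resize(i[y:y+h,x:x+w],None,fx=k,fy=k,interpolation=cv2.INTER_CUBIC)
a=np.hstack([up(t,268,260,60,60),up(t,375,190,60,60)])
b=np.hstack([up(s,324,262,60,60),up(s,301,144,60,60)])
cv2.imwrite("pics/c1.png",np.vstack([a,b]))
for n,i,(x,y,w,h) in [("top",t,(268,260,60,60)),("side",s,(324,262,60,60))]:
    g=i[y:y+h,x:x+w].max(2);m=(g<70).astype(np.uint8)
    c=max(cv2.findContours(m,0,1)[0],key=cv2.contourArea)
    r=cv2.minAreaRect(c);print(n,r,"ctr",r[0][0]+x,r[0][1]+y)
    for z in(25,36,47):print(onz(cam(n),(r[0][0]+x,r[0][1]+y),z).round(1))
    if n=="top":
        B=cv2.boxPoints(r)+[x,y];P=np.array([onz(cam(n),q,47)[:2] for q in B]);print(P.round(1))
E
```

```text
top ((30.117650985717773, 28.970590591430664), (9.216353416442871, 4.6081767082214355), 75.96376037597656) ctr 298.1176509857178 288.97059059143066
[431.5 110.5  25. ]
[430.6 110.2  36. ]
[429.6 109.9  47. ]
[[437.4 117.1]
 [440.  108. ]
 [421.8 102.8]
 [419.3 111.8]]
side ((30.331966400146484, 27.848360061645508), (26.16482925415039, 13.761432647705078), 5.194429397583008) ctr 354.3319664001465 289.8483600616455
[432.3  97.   25. ]
[428.4 109.6  36. ]
[424.5 122.1  47. ]
```

View pics/c1.png

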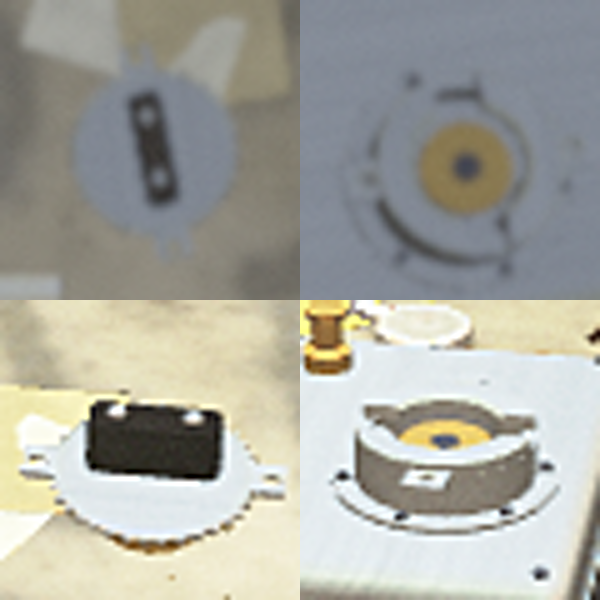

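The crops show the middle cap's bar (tilted about 9°) and its tabs in line with it. The neck's brass seal plate is at top-view (408,223.4), with gaps roughly along world x. Now I plan the approach over the neck for wrist views.

```bash
cat >> h.py <<'E'
def yaw(s):
    X=Ro.from_quat(s["orientation"]).as_matrix()[:,0];return np.degrees(np.arctan2(X[1],X[0]))
def plan(P,phi,n,s=None,claw=1,prt=True):
    """straight path to TCP P, tool down, yaw phi (deg), n rows, in tool axes"""
    s=s or env.read_state();W=Ro.from_quat(s["orientation"])
    T=Ro.from_matrix(np.array([[np.cos(np.radians(phi)),np.sin(np.radians(phi)),0],[np.sin(np.radians(phi)),-np.cos(np.radians(phi)),0],[0,0,-1]]).T)
    rv=(W.inv()*T).as_rotvec(degrees=True)/n;d=(np.array(P)-s["tcp_pos"])/n/10;rows=[]
    for i in range(n):
        rows.append(list(np.round(W.inv().apply(d),2))+list(np.round(rv,1))+[claw]);W=W*Ro.from_rotvec(rv,degrees=True)
    for i in range(0,n,5):print([float(v) for r in rows[i:i+5] for v in r])
E
python3 - <<'E'
from h import *
c=cam("top");N=onz(c,(408,223.4),137);print(N, [onz(c,q,120).round(0) for q in [(358,187),(370,265),(472,247),(461,172)]])
print(tri([ray(c,(408,223.4)),ray(cam("side"),(301+146/5,144+140/5))]))
s=env.read_state();print(yaw(s))
plan([N[0],N[1],280],105,10)
E
```

```text
[553.30925078 -98.19504558 137.        ] [array([628.,  -3., 120.]), array([473., -28., 120.]), array([ 514., -226.,  120.]), array([ 666., -209.,  120.])]
(array([552.43072865, -98.37233501, 137.11440985]), [np.float64(0.8614437128535691), np.float64(0.861443712853628)])
23.422838126435042
[4.69, -2.15, -0.24, -0.0, -0.0, -8.2, 1.0, 4.94, -1.46, -0.24, -0.0, -0.0, -8.2, 1.0, 5.1, -0.74, -0.24, -0.0, -0.0, -8.2, 1.0, 5.15, -0.01, -0.24, -0.0, -0.0, -8.2, 1.0, 5.1, 0.72, -0.24, -0.0, -0.0, -8.2, 1.0]
[4.95, 1.44, -0.24, -0.0, -0.0, -8.2, 1.0, 4.7, 2.12, -0.24, -0.0, -0.0, -8.2, 1.0, 4.35, 2.77, -0.24, -0.0, -0.0, -8.2, 1.0, 3.91, 3.36, -0.24, -0.0, -0.0, -8.2, 1.0, 3.39, 3.88, -0.24, -0.0, -0.0, -8.2, 1.0]
```

{"method": "apply_moves", "body": {"series": [4.7, -2.15, -0.25, 0, 0, -8.2, 1, 4.9, -1.45, -0.25, 0, 0, -8.2, 1, 5.1, -0.75, -0.25, 0, 0, -8.2, 1, 5.1, 0, -0.25, 0, 0, -8.2, 1, 5.1, 0.7, -0.25, 0, 0, -8.2, 1]}}

```text
time_s: 0.78
tcp_pos: [380.9, -289.1, 268.8]
orientation: [0.845, 0.535, 0.0, 0.0]
wrist_force: [-0.5, -0.8, 0.1]
grip_width: 1.002
gripper_force: 0.0
```

{"method": "apply_moves", "body": {"series": [4.9, 1.4, -0.25, 0, 0, -8.2, 1, 4.7, 2.1, -0.25, 0, 0, -8.2, 1, 4.3, 2.8, -0.25, 0, 0, -8.2, 1, 3.9, 3.4, -0.25, 0, 0, -8.2, 1, 3.4, 3.9, -0.25, 0, 0, -8.2, 1]}}

```text
time_s: 1.4
tcp_pos: [552.4, -97.2, 281.2]
orientation: [0.604, 0.797, -0.0, -0.0]
wrist_force: [1.4, -1.1, 0.1]
grip_width: 1.001
gripper_force: 0.0
```

Run:
```python
from h import *
s=env.read_state();print(s["time_s"],s["tcp_pos"],yaw(s),s["joint_pos"])
im=env.camera("wrist")[:,:,::-1];cv2.imwrite("pics/w1.png",im)
np.save("s1.npy",s,allow_pickle=True)
plan([540,-60,285],190,10)
```

```text
1.4 [552.39842171 -97.19401261 281.20897405] 105.6972561717378 [-3.04455169e-01  3.48113410e-01 -5.86543090e-03  1.21700623e+00
 -9.94076619e-05  9.92372362e-01]
[0.36, -0.06, -0.04, 0.0, 0.0, -8.4, 1.0, 0.37, -0.0, -0.04, 0.0, 0.0, -8.4, 1.0, 0.36, 0.05, -0.04, 0.0, 0.0, -8.4, 1.0, 0.35, 0.1, -0.04, 0.0, 0.0, -8.4, 1.0, 0.33, 0.15, -0.04, 0.0, 0.0, -8.4, 1.0]
[0.31, 0.2, -0.04, 0.0, 0.0, -8.4, 1.0, 0.27, 0.24, -0.04, 0.0, 0.0, -8.4, 1.0, 0.24, 0.28, -0.04, 0.0, 0.0, -8.4, 1.0, 0.19, 0.31, -0.04, 0.0, 0.0, -8.4, 1.0, 0.15, 0.34, -0.04, 0.0, 0.0, -8.4, 1.0]
```

View pics/w1.png

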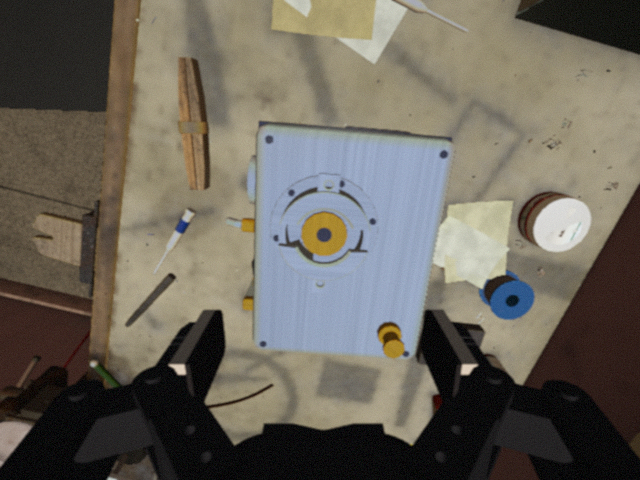

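The wrist view shows the cleaner upright, with the plate at (324,234), the neck tab holes at about (328,183) and (320,284), and the deck screws at the corners. I go on to yaw 190 and take the second view.

{"method": "apply_moves", "body": {"series": [0.4, 0, 0, 0, 0, -8.4, 1, 0.4, 0, 0, 0, 0, -8.4, 1, 0.35, 0, 0, 0, 0, -8.4, 1, 0.35, 0.1, 0, 0, 0, -8.4, 1, 0.3, 0.15, 0, 0, 0, -8.4, 1]}}

```text
time_s: 2.08
tcp_pos: [543.9, -81.7, 281.0]
orientation: [0.278, 0.961, 0.0, -0.0]
wrist_force: [0.2, -0.4, 0.2]
grip_width: 0.997
gripper_force: 0.0
```

{"method": "apply_moves", "body": {"series": [0.3, 0.2, 0, 0, 0, -8.4, 1, 0.3, 0.25, 0, 0, 0, -8.4, 1, 0.25, 0.3, 0, 0, 0, -8.4, 1, 0.2, 0.3, 0, 0, 0, -8.4, 1, 0.15, 0.3, 0, 0, 0, -8.4, 1]}}

```text
time_s: 2.7
tcp_pos: [536.0, -65.1, 281.0]
orientation: [-0.084, 0.996, 0.0, -0.0]
wrist_force: [0.1, -1.0, 0.2]
grip_width: 0.999
gripper_force: 0.0
```

Run:
```python
from h import *
s=env.read_state();print(s["time_s"],s["tcp_pos"],yaw(s))
im=env.camera("wrist")[:,:,::-1].copy();cv2.imwrite("pics/w2.png",im)
np.save("s2.npy",s,allow_pickle=True)
s1=np.load("s1.npy",allow_pickle=True).item();i1=cv2.imread("pics/w1.png")
c1,c2=cam("wrist",s1),cam("wrist",s)
def plate(i,c):
    u,v=map(int,proj(c,[552.5,-98.3,137]));h=cv2.cvtColor(i,cv2.COLOR_BGR2HSV)
    m=cv2.inRange(h,(10,120,60),(35,255,255));m2=np.zeros_like(m);m2[v-45:v+45,u-45:u+45]=m[v-45:v+45,u-45:u+45]
    k=max(cv2.findContours(m2,0,1)[0],key=cv2.contourArea);return cv2.fitEllipse(cv2.convexHull(k))
e1,e2=plate(i1,c1),plate(im,c2);print(e1,e2)
print(tri([ray(c1,e1[0]),ray(c2,e2[0])]))
sc=[(269,140),(444,155),(264,343),(406,353)];P=[onz(c1,q,120)[:2] for q in sc];print(np.round(P,1),np.mean(P,0))
for a,b in[(0,1),(2,3),(2,0),(3,1)]:d=P[b]-P[a];print(np.degrees(np.arctan2(d[1],d[0])),np.linalg.norm(d))
H=[onz(c1,q,145)[:2] for q in[(328,183),(320,284)]];d=H[0]-H[1];print("tabs",H,np.degrees(np.arctan2(d[1],d[0]))-90,np.linalg.norm(d),np.mean(H,0))
u,v=map(int,e2[0]);cr=lambda i,e:cv2.resize(i[int(e[0][1])-70:int(e[0][1])+70,int(e[0][0])-70:int(e[0][0])+70],(400,400),interpolation=cv2.INTER_CUBIC)
cv2.imwrite("pics/c2.png",np.hstack([cr(i1,e1),cr(im,e2)]))
plan([430,110,200],190,5)
```

```text
2.7 [535.9580714  -65.09269971 281.00262992] -170.3082180897849
((323.5939636230469, 233.58038330078125), (43.13181686401367, 44.55483627319336), 77.03504943847656) ((278.69854736328125, 245.7549285888672), (41.566890716552734, 43.89785385131836), 106.44303894042969)
(array([553.29784846, -98.45109297, 133.99196447]), [np.float64(0.09018585144447518), np.float64(0.0901858514443687)])
[[ 493.3  -40.9]
 [ 627.9  -15. ]
 [ 529.4 -222.8]
 [ 662.8 -197.2]] [ 578.37115262 -118.98727861]
10.855858554259154 137.0252822576467
10.86280982669705 135.79202016446337
101.22349639403006 185.51471572679364
100.84260204325376 185.4944271191357
tabs [array([544.8942236 , -56.57281543]), array([ 561.02006965, -137.03144182])] 11.333293937301832 82.05871965610409 [552.95714663 -96.80212863]
[1.47, 3.81, 1.62, 0.0, -0.0, 0.0, 1.0, 1.47, 3.81, 1.62, 0.0, -0.0, 0.0, 1.0, 1.47, 3.81, 1.62, 0.0, -0.0, 0.0, 1.0, 1.47, 3.81, 1.62, 0.0, -0.0, 0.0, 1.0, 1.48, 3.81, 1.62, 0.0, -0.0, 0.0, 1.0]
```

View pics/c2.png

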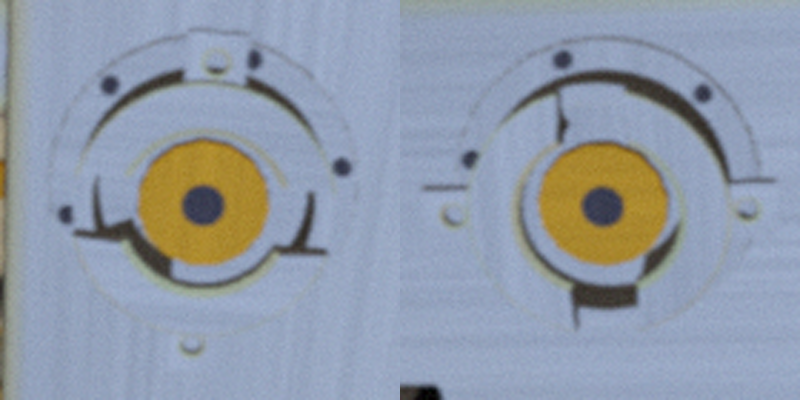

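Left, the gaps run image left–right with tabs at top and bottom. Right, the gaps run up–down with tab holes at crop (453,215) and (746,208). The cleaner's yaw is about 11°, and the neck centre about (553,-98). On to the cap.

{"method": "apply_moves", "body": {"series": [1.5, 3.8, 1.6, 0, 0, 0, 1, 1.5, 3.8, 1.6, 0, 0, 0, 1, 1.5, 3.8, 1.6, 0, 0, 0, 1, 1.5, 3.8, 1.6, 0, 0, 0, 1, 1.5, 3.8, 1.6, 0, 0, 0, 1]}}

```text
time_s: 3.38
tcp_pos: [430.4, 110.8, 200.8]
orientation: [-0.081, 0.997, 0.0, 0.0]
wrist_force: [0.4, 0.2, -0.6]
grip_width: 1.001
gripper_force: 0.0
```

Run:
```python
from h import *
s=env.read_state();print(s["time_s"],s["tcp_pos"],yaw(s),s["qvel"].round(3))
im=env.camera("wrist")[:,:,::-1].copy();cv2.imwrite("pics/w3.png",im);np.save("s3.npy",s,allow_pickle=True)
s1,s2=[np.load(f,allow_pickle=True).item() for f in("s1.npy","s2.npy")];c1,c2=cam("wrist",s1),cam("wrist",s2)
o1=(323-70,233-70);o2=(278-70,245-70);k=140/400
p=lambda o,x,y:(o[0]+x*k,o[1]+y*k)
A=tri([ray(c1,p(o1,216,62)),ray(c2,p(o2,746-400,208))]);B=tri([ray(c1,p(o1,190,345)),ray(c2,p(o2,453-400,215))])
A2=tri([ray(c1,p(o1,216,62)),ray(c2,p(o2,453-400,215))])
print(A,B,A2)
c=cam("wrist",s);g=im.max(2);u,v=map(int,proj(c,[430,110,47]))
m=np.zeros_like(g);m[v-60:v+60,u-60:u+60]=(g<70)[v-60:v+60,u-60:u+60]
kk=max(cv2.findContours(m,0,1)[0],key=cv2.contourArea);r=cv2.minAreaRect(kk);print(u,v,r)
print([onz(c,q,47).round(1) for q in cv2.boxPoints(r)],onz(c,r[0],47))
cv2.imwrite("pics/c3.png",cv2.resize(im[v-90:v+90,u-90:u+90],(540,540),interpolation=cv2.INTER_CUBIC));print("off",u-90,v-90)
```

```text
3.375 [430.36317274 110.84545123 200.80529376] -170.74154235903157 [ 0.65  -0.08  -0.465 -0.39   0.002  0.642]
(array([545.94016035, -58.40249893, 140.48032427]), [np.float64(0.003878453736897872), np.float64(0.0038784537368831444)]) (array([ 560.83157586, -138.09      ,  142.3941463 ]), [np.float64(0.08131527643441509), np.float64(0.08131527643424355)]) (array([535.29200766, -83.99371023, 212.65725837]), [np.float64(37.61013987067276), np.float64(37.610139870672796)])
321 228 ((321.37109375, 223.5095672607422), (55.81005859375, 14.995953559875488), 85.76361083984375)
[array([404.5,  97.8,  47. ]), array([401.8, 109.3,  47. ]), array([447.7, 120.4,  47. ]), array([450.7, 108.2,  47. ])] [425.54001998 108.77213851  47.        ]
off 231 138
```

View pics/c3.png

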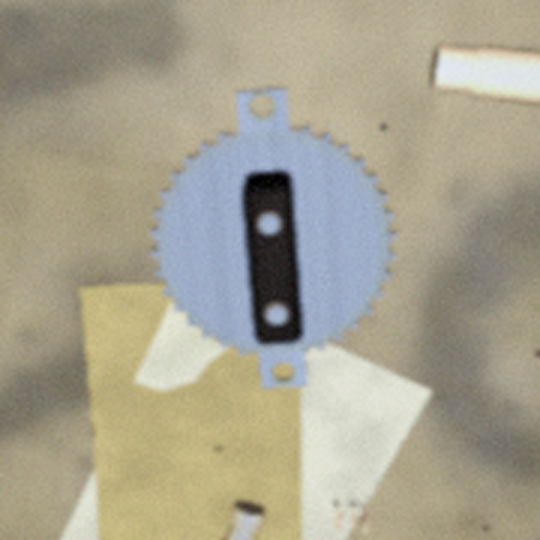

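The crop shows the middle cap cleanly: bar centre near (272,258), tab holes at crop (262,106) and (284,372). I take a second, shifted and lower view for heights.

Run:
```python
from h import *
s3=np.load("s3.npy",allow_pickle=True).item();c=cam("wrist",s3)
a,b=onz(c,(318.3,173.3),25),onz(c,(325.7,262),25);print(a,b,(a+b)/2,np.linalg.norm(a-b),np.degrees(np.arctan2(*(b-a)[1::-1])))
a,b=onz(c,(320.7,212),47),onz(c,(323.3,242.7),47);print(a,b,(a+b)/2,np.degrees(np.arctan2(*(b-a)[1::-1])))
plan([427,150,160],192,5)
```

```text
[389.04718481 100.23099448  25.        ] [467.45711404 119.35493408  25.        ] [428.25214943 109.79296428  25.        ] 80.70837668888318 13.706662100866309
[416.10307729 106.71972138  47.        ] [441.64931847 112.96243543  47.        ] [428.87619788 109.8410784   47.        ] 13.73219915361852
[-0.13, 0.71, 0.78, 0.0, -0.1, -0.5, 1.0, -0.14, 0.71, 0.78, 0.0, -0.1, -0.5, 1.0, -0.15, 0.71, 0.78, 0.0, -0.1, -0.5, 1.0, -0.15, 0.71, 0.78, 0.0, -0.1, -0.5, 1.0, -0.16, 0.71, 0.78, 0.0, -0.1, -0.5, 1.0]
```

{"method": "apply_moves", "body": {"series": [-0.15, 0.7, 0.8, 0, 0, -0.8, 1, -0.15, 0.7, 0.8, 0, 0, -0.8, 1, -0.15, 0.7, 0.8, 0, 0, -0.8, 1, -0.15, 0.7, 0.8, 0, 0, -0.8, 1, -0.15, 0.7, 0.8, 0, 0, -0.8, 1]}}

```text
time_s: 4.05
tcp_pos: [432.0, 146.0, 160.7]
orientation: [-0.117, 0.993, -0.0, -0.0]
wrist_force: [0.2, -0.1, 0.3]
grip_width: 1.0
gripper_force: 0.0
```

Run:
```python
from h import *
s=env.read_state();print(s["time_s"],s["tcp_pos"],yaw(s))
im=env.camera("wrist")[:,:,::-1].copy();cv2.imwrite("pics/w4.png",im);np.save("s4.npy",s,allow_pickle=True)
c=cam("wrist",s);c3=cam("wrist",np.load("s3.npy",allow_pickle=True).item())
def near(X,r=16):
    # bright rivet on dark bar near predicted pixel
    u,v=map(int,proj(c,X));g=cv2.GaussianBlur(im.max(2),(0,0),1)[v-r:v+r,u-r:u+r]
    return u,v,g
def bar(i,c):
    g=i.max(2);u,v=map(int,proj(c,[428.5,109.8,47]));m=np.zeros_like(g);m[v-70:v+70,u-70:u+70]=(g<70)[v-70:v+70,u-70:u+70]
    k=cv2.convexHull(max(cv2.findContours(m,0,1)[0],key=cv2.contourArea));q=np.zeros_like(g);cv2.fillConvexPoly(q,k,1)
    b=((g>110)&(cv2.erode(q,np.ones((5,5)))>0)).astype(np.uint8)
    n,_,st,ce=cv2.connectedComponentsWithStats(b);o=np.argsort(-st[1:,4])[:2]+1
    return ce[o][np.argsort(ce[o][:,1])],st[o,4]
i3=cv2.imread("pics/w3.png");A,na=bar(i3,c3);B,nb=bar(im,c);print(A,na,B,nb)
T=[tri([ray(c3,A[j]),ray(c,B[j])]) for j in(0,1)];print(T)
d=T[1][0]-T[0][0];print((T[0][0]+T[1][0])/2,np.degrees(np.arctan2(d[1],d[0])))
u,v=map(int,proj(c,[428.5,109.8,30]));cv2.imwrite("pics/c4.png",im[max(v-120,0):v+120,max(u-120,0):u+120])
plan([428.6,109.8,100],193.7,5)
```

```text
4.05 [431.97814504 146.00337833 160.71227495] -166.55300117402538
[[320.36956522 212.10869565]
 [322.80952381 242.28571429]] [46 42] [[271.93548387 212.91935484]
 [273.81818182 248.43636364]] [62 55]
[(array([415.86179862, 106.44697236,  48.52378816]), [np.float64(0.007832345875893201), np.float64(0.007832345875902974)]), (array([440.90627508, 112.47503919,  48.56701698]), [np.float64(0.09018726309110649), np.float64(0.09018726309124475)])]
[428.38403685 109.46100577  48.54540257] 13.533350115619669
[0.22, -0.7, 1.2, 0.0, -0.0, -0.0, 1.0, 0.23, -0.7, 1.2, 0.0, -0.0, -0.0, 1.0, 0.23, -0.7, 1.2, 0.0, -0.0, -0.0, 1.0, 0.23, -0.7, 1.2, 0.0, -0.0, -0.0, 1.0, 0.23, -0.7, 1.2, 0.0, -0.0, -0.0, 1.0]
```

{"method": "apply_moves", "body": {"series": [0.25, -0.7, 1.2, 0, 0, 0, 0, 0.25, -0.7, 1.2, 0, 0, 0, 0, 0.25, -0.7, 1.2, 0, 0, 0, 0, 0.25, -0.7, 1.2, 0, 0, 0, 0, 0.2, -0.7, 1.2, 0, 0, 0, 0]}}

```text
time_s: 4.72
tcp_pos: [428.2, 108.2, 100.5]
orientation: [-0.117, 0.993, -0.0, -0.0]
wrist_force: [0.1, -0.2, -0.2]
grip_width: 0.5
gripper_force: 0.0
```

{"method": "apply_moves", "body": {"series": [0, 0, 0, 0, 0, 0, 0, 0, 0, 0, 0, 0, 0, 0, 0, 0, 0, 0, 0, 0, 0, 0, 0, 0, 0, 0, 0, 0, 0, 0, 0, 0, 0, 0, 0]}}

```text
time_s: 5.35
tcp_pos: [428.4, 109.0, 101.5]
orientation: [-0.117, 0.993, 0.0, 0.0]
wrist_force: [-0.5, 0.1, 1.5]
grip_width: 0.499
gripper_force: 0.0
```

Run:
```python
from h import *
s=env.read_state();print(s["time_s"],s["tcp_pos"],yaw(s)+360,s["grip_width"])
plan([428.4,109.6,53],193.6,5)
```

```text
5.35 [428.36193566 109.02313171 101.47908421] 193.43722737071886 0.4991480866973253
[-0.0, 0.01, 0.97, -0.0, 0.0, -0.0, 1.0, -0.0, 0.01, 0.97, -0.0, 0.0, -0.0, 1.0, -0.0, 0.01, 0.97, -0.0, 0.0, -0.0, 1.0, -0.0, 0.01, 0.97, -0.0, 0.0, -0.0, 1.0, -0.0, 0.01, 0.97, -0.0, 0.0, -0.0, 1.0]
```

{"method": "apply_moves", "body": {"series": [0, 0.05, 1.0, 0, 0, 0, 0, 0, 0, 1.0, 0, 0, 0, 0, 0, 0, 1.0, 0, 0, 0, 0, 0, 0, 1.0, 0, 0, 0, 0, 0, 0, 0.8, 0, 0, 0, 0]}}

```text
time_s: 5.98
tcp_pos: [427.9, 109.4, 52.5]
orientation: [-0.117, 0.993, 0.0, -0.0]
wrist_force: [0.2, -0.3, -1.3]
grip_width: 0.501
gripper_force: 0.0
```

{"method": "apply_moves", "body": {"series": [0, 0, 0, 0, 0, 0, -0.5, 0, 0, 0, 0, 0, 0, -1, 0, 0, 0, 0, 0, 0, -1, 0, 0, 0, 0, 0, 0, -1, 0, 0, 0, 0, 0, 0, -1], "squeeze": 100}}

```text
time_s: 6.6
tcp_pos: [428.3, 109.4, 53.6]
orientation: [-0.117, 0.993, -0.0, 0.0]
wrist_force: [-0.7, 0.6, 4.8]
grip_width: 0.134
gripper_force: 98.0
```

{"method": "apply_moves", "body": {"series": [0, 0, 0, 0, 0, 0, -1, 0, 0, 0, 0, 0, 0, -1, 0, 0, 0, 0, 0, 0, -1, 0, 0, 0, 0, 0, 0, -1, 0, 0, 0, 0, 0, 0, -1]}}

```text
time_s: 7.22
tcp_pos: [428.3, 109.4, 53.6]
orientation: [-0.117, 0.993, -0.0, 0.0]
wrist_force: [-1.4, 0.7, 6.1]
grip_width: 0.138
gripper_force: 98.2
```

{"method": "apply_moves", "body": {"series": [0, 0, -1.5, 0, 0, 0, -1, 0, 0, -3, 0, 0, 0, -1, 0, 0, -4.5, 0, 0, 0, -1, 0, 0, -5, 0, 0, 0, -1, 0, 0, -4.5, 0, 0, 0, -1]}}

```text
time_s: 7.85
tcp_pos: [428.0, 109.4, 239.9]
orientation: [-0.117, 0.993, 0.0, 0.0]
wrist_force: [0.3, -0.0, -2.0]
grip_width: 0.139
gripper_force: 97.8
```

Run:
```python
from h import *
s=env.read_state();print(s["time_s"],s["tcp_pos"],yaw(s)+360,s["wrist_force"],s["gripper_force"])
plan([553.3,-98.3,241],190.8,10,claw=-1)
cv2.imwrite("pics/w5.png",env.camera("wrist")[:,:,::-1])
```

```text
7.85 [427.97609336 109.36968583 239.89518424] 193.42448959034624 [ 0.283346   -0.00682649 -1.96063387] 97.75675535202026
[-0.74, -2.31, -0.01, -0.0, 0.0, 0.3, -1.0, -0.75, -2.31, -0.01, -0.0, 0.0, 0.3, -1.0, -0.76, -2.3, -0.01, -0.0, 0.0, 0.3, -1.0, -0.77, -2.3, -0.01, -0.0, 0.0, 0.3, -1.0, -0.78, -2.3, -0.01, -0.0, 0.0, 0.3, -1.0]
[-0.79, -2.29, -0.01, -0.0, 0.0, 0.3, -1.0, -0.8, -2.29, -0.01, -0.0, 0.0, 0.3, -1.0, -0.81, -2.29, -0.01, -0.0, 0.0, 0.3, -1.0, -0.82, -2.28, -0.01, -0.0, 0.0, 0.3, -1.0, -0.83, -2.28, -0.01, -0.0, 0.0, 0.3, -1.0]
```

View pics/w5.png

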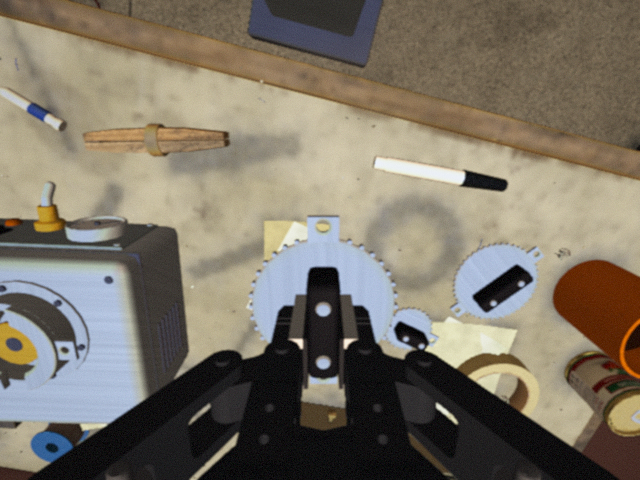

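The cap is held straight: the tab hole is at (323,228), the bar centred on u=323, and the other two caps are undisturbed. Now the transit.

{"method": "apply_moves", "body": {"series": [-0.75, -2.3, 0, 0, 0, 0.3, -1, -0.75, -2.3, 0, 0, 0, 0.3, -1, -0.75, -2.3, 0, 0, 0, 0.3, -1, -0.75, -2.3, 0, 0, 0, 0.3, -1, -0.8, -2.3, 0, 0, 0, 0.3, -1]}}

```text
time_s: 8.52
tcp_pos: [490.8, 5.0, 237.7]
orientation: [-0.104, 0.995, 0.0, -0.0]
wrist_force: [0.0, 0.1, -2.0]
grip_width: 0.138
gripper_force: 98.0
```

{"method": "apply_moves", "body": {"series": [-0.8, -2.3, 0, 0, 0, 0.3, -1, -0.8, -2.3, 0, 0, 0, 0.3, -1, -0.8, -2.3, 0, 0, 0, 0.3, -1, -0.8, -2.3, 0, 0, 0, 0.3, -1, -0.8, -2.3, 0, 0, 0, 0.3, -1]}}

```text
time_s: 9.15
tcp_pos: [553.2, -100.5, 238.1]
orientation: [-0.091, 0.996, 0.0, -0.0]
wrist_force: [1.3, 1.3, -1.9]
grip_width: 0.132
gripper_force: 98.0
```

{"method": "apply_moves", "body": {"series": [0, 0, 0, 0, 0, 0, -1, 0, 0, 0, 0, 0, 0, -1, 0, 0, 0, 0, 0, 0, -1, 0, 0, 0, 0, 0, 0, -1, 0, 0, 0, 0, 0, 0, -1]}}

```text
time_s: 9.78
tcp_pos: [552.5, -98.9, 238.4]
orientation: [-0.091, 0.996, -0.0, 0.0]
wrist_force: [-0.7, 0.1, -1.6]
grip_width: 0.136
gripper_force: 98.0
```

Run:
```python
from h import *
s=env.read_state();print(s["time_s"],s["tcp_pos"],yaw(s)+360,s["wrist_force"],s["joint_pos"])
p=env.camera_params("wrist");T=np.array(p["tool_from_camera"]);f=240/np.tan(np.radians(p["fov_y"]/2))
d=T[:3,:3]@np.array([(323-p["cx"])/f,(228-p["cy"])/f,1]);C=T[:3,3];print("hole in tool",C+d*(28.6-C[2])/d[2])
for u in((323,309),(323,363)):
    d=T[:3,:3]@np.array([(u[0]-p["cx"])/f,(u[1]-p["cy"])/f,1]);print(C+d*(6.6-C[2])/d[2])
plan([553.3,-98.3,205],190.8,5,claw=-1)
i=env.camera("wrist")[:,:,::-1];cv2.imwrite("pics/w6.png",i)
t=env.camera("side")[:,:,::-1];cv2.imwrite("pics/s6.png",t)
cv2.imwrite("pics/c6.png",np.hstack([cv2.resize(i[140:440,170:470],(400,400)),cv2.resize(t[100:220,271:391],(400,400),interpolation=cv2.INTER_CUBIC)]))
```

```text
9.775 [552.45400568 -98.93683613 238.42770501] 190.44825380024093 [-0.73224595  0.12930403 -1.55859922] [-3.07485614e-01  3.69540410e-01 -8.75655633e-02  1.11359360e+00
  3.68027986e-05 -4.89842042e-01]
hole in tool [39.67259536  0.197516   28.6       ]
[11.87105168  0.15898419  6.6       ]
[-14.68015428   0.10921422   6.6       ]
[-0.02, 0.01, 0.67, -0.0, 0.0, -0.1, -1.0, -0.02, 0.01, 0.67, -0.0, 0.0, -0.1, -1.0, -0.02, 0.01, 0.67, -0.0, 0.0, -0.1, -1.0, -0.02, 0.01, 0.67, -0.0, 0.0, -0.1, -1.0, -0.02, 0.01, 0.67, -0.0, 0.0, -0.1, -1.0]
```

View pics/c6.png

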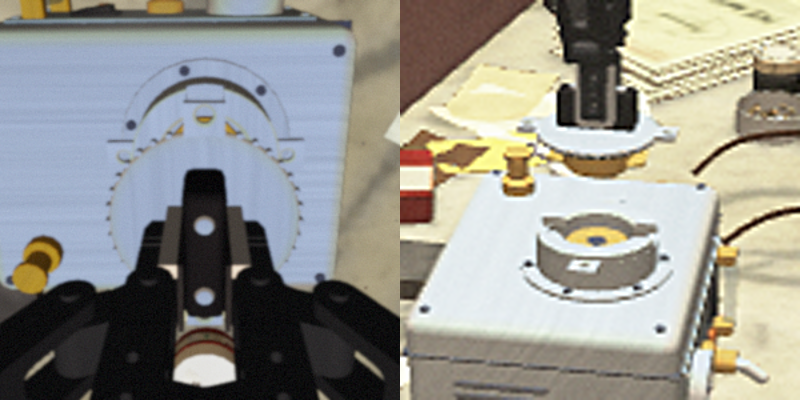

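The wrist crop shows the cap's front tab hole in line with the neck's gap, and the side view shows the cap level above the neck. The cap sits about 1 mm toward world +x in the grip. I descend to the rim.

{"method": "apply_moves", "body": {"series": [0, 0.05, 1.0, 0, 0, -0.3, -1, 0, 0, 1.0, 0, 0, 0, -1, 0, 0, 1.0, 0, 0, 0, -1, 0, 0, 0.6, 0, 0, 0, -1, 0, 0, 0, 0, 0, 0, -1]}}

```text
time_s: 10.5
tcp_pos: [552.1, -98.7, 201.7]
orientation: [-0.093, 0.996, 0.0, -0.0]
wrist_force: [0.4, -0.1, -2.5]
grip_width: 0.136
gripper_force: 98.0
```

{"method": "apply_moves", "body": {"series": [0, 0, 0.2, 0, 0, 0, -1, 0, 0, 0.2, 0, 0, 0, -1, 0, 0, 0.2, 0, 0, 0, -1, 0, 0, 0.2, 0, 0, 0, -1, 0, 0, 0.1, 0, 0, 0, -1]}}

```text
time_s: 11.12
tcp_pos: [552.4, -98.7, 193.1]
orientation: [-0.093, 0.996, 0.0, -0.0]
wrist_force: [-0.7, -0.1, -1.9]
grip_width: 0.134
gripper_force: 98.0
```

{"method": "apply_moves", "body": {"series": [0, 0, 0.2, 0, 0, 0, -1, 0, 0, 0.2, 0, 0, 0, -1, 0, 0, 0.2, 0, 0, 0, -1, 0, 0, 0.2, 0, 0, 0, -1, 0, 0, 0.1, 0, 0, 0, -1]}}

```text
time_s: 11.75
tcp_pos: [552.5, -98.8, 184.7]
orientation: [-0.093, 0.996, -0.0, 0.0]
wrist_force: [-3.4, 1.0, 7.8]
grip_width: 0.137
gripper_force: 99.2
```

{"method": "apply_moves", "body": {"series": [0, 0, 0.1, 0, 0, 0, -1, 0, 0, 0.1, 0, 0, 0, -1, 0, 0, 0.1, 0, 0, 0, -1, 0, 0, 0.0, 0, 0, 0, -1, 0, 0, 0, 0, 0, 0, -1]}}

```text
time_s: 12.38
tcp_pos: [552.5, -98.7, 182.1]
orientation: [-0.093, 0.996, -0.0, 0.0]
wrist_force: [-3.9, 1.4, 9.6]
grip_width: 0.138
gripper_force: 99.5
```

{"method": "apply_moves", "body": {"series": [0, 0, 0.1, 0, 0, 0, -1, 0, 0, 0.05, 0, 0, 0, -1, 0, 0, 0, 0, 0, 0, -1, 0, 0, 0, 0, 0, 0, -1, 0, 0, 0, 0, 0, 0, -1], "squeeze": 110}}

```text
time_s: 13.0
tcp_pos: [552.5, -98.8, 181.5]
orientation: [-0.093, 0.996, -0.0, 0.001]
wrist_force: [-6.8, 2.1, 19.9]
grip_width: 0.138
gripper_force: 111.5
```

{"method": "apply_moves", "body": {"series": [0.05, 0, 0, 0, 0, 2, -1, 0, 0, 0, 0, 0, 5, -1, 0, 0.01, 0, 0, 0, 6, -1, 0, 0.01, 0, 0, 0, 6, -1, 0, 0.01, 0, 0, 0, 6, -1]}}

```text
time_s: 13.62
tcp_pos: [553.3, -99.2, 181.6]
orientation: [0.126, 0.992, -0.001, 0.002]
wrist_force: [-1.0, -0.8, 13.8]
grip_width: 0.133
gripper_force: 110.8
```

Run:
```python
from h import *
s=env.read_state();print(s["tcp_pos"],yaw(s)%360,s["wrist_force"],s["wrist_torque"])
```

```text
[553.29465296 -99.21345539 181.56557754] 165.52795523336104 [-0.99218677 -0.79586395 13.82504988] [-0.24800402  0.45868204  0.14499578]
```

{"method": "apply_moves", "body": {"series": [0, 0.01, 0.05, 0, 0, 7, -1, 0, 0.01, 0, 0, 0, 7, -1, 0, 0.01, 0, 0, 0, 7, -1, 0, 0.01, 0, 0, 0, 7, -1, 0, 0.01, 0, 0, 0, 7, -1]}}

```text
time_s: 14.25
tcp_pos: [553.9, -99.0, 181.6]
orientation: [0.419, 0.908, -0.0, 0.003]
wrist_force: [-1.1, -1.9, 17.4]
grip_width: 0.136
gripper_force: 111.3
```

Run:
```python
from h import *
s=env.read_state();print(s["tcp_pos"],yaw(s)%360,s["wrist_force"],s["wrist_torque"])
```

```text
[553.91729266 -98.98379528 181.55446878] 130.4960340884563 [-1.13337769 -1.91465543 17.44651096] [-0.23603544  0.47913204  0.19270336]
```

Turned 60° so far; about 32° to the stop.

{"method": "apply_moves", "body": {"series": [0, 0.01, 0, 0, 0, 7, -1, 0, 0.01, 0, 0, 0, 7, -1, 0, 0.01, 0, 0, 0, 7, -1, 0, 0.01, 0, 0, 0, 6, -1, 0, 0, 0, 0, 0, 3, -1]}}

```text
time_s: 14.88
tcp_pos: [554.2, -98.9, 181.6]
orientation: [0.639, 0.769, 0.001, 0.003]
wrist_force: [-1.4, -1.1, 17.3]
grip_width: 0.131
gripper_force: 111.3
```

Run:
```python
from h import *
s=env.read_state();print(s["tcp_pos"],yaw(s)%360,s["wrist_force"],s["wrist_torque"])
```

```text
[554.22386586 -98.85327018 181.5592038 ] 100.58087337909447 [-1.4037143  -1.12406069 17.31429697] [-0.25362643  0.58973443  0.26499733]
```

{"method": "apply_moves", "body": {"series": [0, 0, 0, 0, 0, 1, -1, 0, 0, 0, 0, 0, 1, -1, 0, 0, 0, 0, 0, 0, -1, 0, 0, 0, 0, 0, 0, -1, 0, 0, 0, 0, 0, 0, -1]}}

```text
time_s: 15.5
tcp_pos: [554.0, -98.8, 181.5]
orientation: [0.651, 0.759, 0.001, 0.002]
wrist_force: [-2.5, -1.8, 18.5]
grip_width: 0.133
gripper_force: 111.4
```

Run:
```python
from h import *
s=env.read_state();print(s["tcp_pos"],yaw(s)%360,s["wrist_force"],s["wrist_torque"],s["joint_pos"])
```

```text
[554.0098809  -98.77274225 181.52293423] 98.72325776205713 [-2.46086924 -1.75320491 18.48804485] [-0.24968346  0.75548488  0.15461256] [-3.05900845e-01  4.09337563e-01 -1.83206799e-01  9.73644728e-01
 -8.22606863e-04  1.11263879e+00]
```

{"method": "apply_moves", "body": {"series": [0, 0, 0, 0, 0, 1, -1, 0, 0, 0, 0, 0, 1, -1, 0, 0, 0, 0, 0, 0, -1, 0, 0, 0, 0, 0, 0, -1, 0, 0, 0, 0, 0, 0, -1]}}

```text
time_s: 16.12
tcp_pos: [553.6, -98.6, 181.5]
orientation: [0.664, 0.748, 0.0, 0.002]
wrist_force: [-4.6, -0.5, 20.5]
grip_width: 0.135
gripper_force: 111.8
```

Run:
```python
from h import *
s=env.read_state();print(s["tcp_pos"],yaw(s)%360,s["wrist_force"],s["wrist_torque"])
i=env.camera("wrist")[:,:,::-1];cv2.imwrite("pics/w7.png",i)
t=env.camera("side")[:,:,::-1]
cv2.imwrite("pics/c7.png",np.hstack([cv2.resize(i[140:440,170:470],(400,400)),cv2.resize(t[110:210,281:381],(400,400),interpolation=cv2.INTER_CUBIC)]))
```

```text
[553.59380277 -98.62309518 181.5242047 ] 96.75474395785292 [-4.59854508 -0.45350047 20.50375952] [-0.19534325  0.98512959  0.50630756]
```

View pics/c7.png

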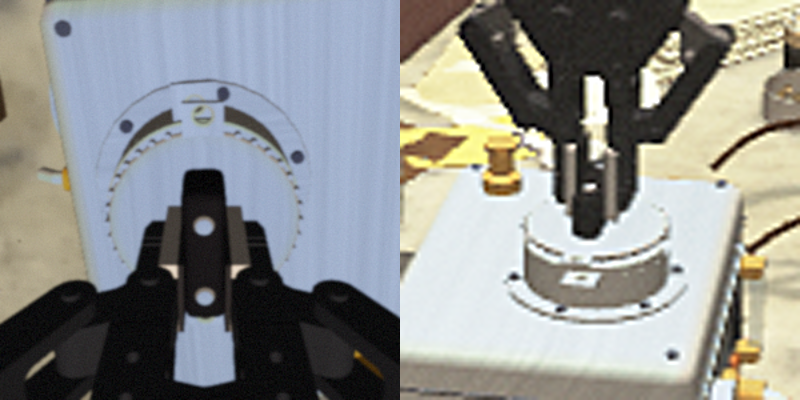

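The cap is on the rim with its tab over the neck's tab (left crop, hole at (203,116)), and the side view shows the disc seated level. I nudge once more to confirm the stop.

{"method": "apply_moves", "body": {"series": [0, -0.03, 0, 0, 0, 1, -1, 0, 0, 0, 0, 0, 0, -1, 0, 0, 0, 0, 0, 0, -1, 0, 0, 0, 0, 0, 0, -1, 0, 0, 0, 0, 0, 0, -1]}}

```text
time_s: 16.85
tcp_pos: [553.5, -98.6, 181.5]
orientation: [0.671, 0.742, 0.0, 0.002]
wrist_force: [-3.7, -1.0, 19.6]
grip_width: 0.131
gripper_force: 112.0
```

Run:
```python
from h import *
s=env.read_state();print(s["tcp_pos"],yaw(s)%360,s["wrist_force"],s["wrist_torque"])
i=env.camera("wrist")[:,:,::-1].copy();c=cam("wrist",s)
cv2.imwrite("pics/c8.png",cv2.resize(i[190:260,285:355],(560,560),interpolation=cv2.INTER_CUBIC))
for a in(10.8,8.8):print(proj(c,[553.3-40.5*np.sin(np.radians(a)),-98.3+40.5*np.cos(np.radians(a)),153]))
```

```text
[553.48558294 -98.64036659 181.54469326] 95.78279469224105 [-3.68997771 -1.01129649 19.55604968] [-0.19818495  0.97726162  0.87268168]
(np.float64(315.3146259885135), np.float64(225.46313249549388))
(np.float64(318.517103080641), np.float64(225.2383974129297))
```

View pics/c8.png

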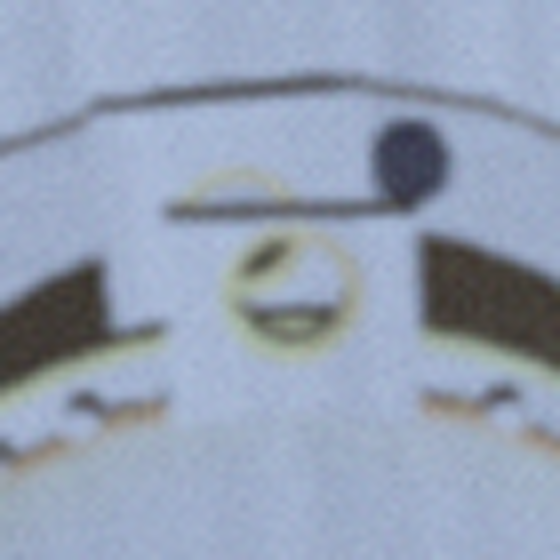

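Torque rises steadily (0.15, 0.51, 0.87 Nm), so the stop is reached. The cap hole sits slightly past and right (+x) of the neck tab's hole, so I ease the excess twist and shift off the bore wall while keeping the push.

{"method": "apply_moves", "body": {"series": [0, -0.05, 0, 0, 0, -0.5, -1, 0, -0.03, 0, 0, 0, -0.5, -1, 0, 0, 0, 0, 0, 0, -1, 0, 0, 0, 0, 0, 0, -1, 0, 0, 0, 0, 0, 0, -1]}}

```text
time_s: 17.52
tcp_pos: [553.4, -98.7, 181.6]
orientation: [0.664, 0.748, 0.001, 0.002]
wrist_force: [0.3, 0.4, 17.2]
grip_width: 0.132
gripper_force: 111.3
```

Run:
```python
from h import *
s=env.read_state();print(s["tcp_pos"],yaw(s)%360,s["wrist_force"],s["wrist_torque"])
```

```text
[553.38581978 -98.66935395 181.55958831] 96.75711040009033 [ 0.25458222  0.3890975  17.17521471] [-0.04651978  0.262652    0.43091545]
```

{"method": "apply_moves", "body": {"series": [0, 0, 0.05, 0, 0, 0, -1, 0, 0, 0.05, 0, 0, 0, -1, 0, 0, 0, 0, 0, 0, -1, 0, 0, 0, 0, 0, 0, -1, 0, 0, 0, 0, 0, 0, -1]}}

```text
time_s: 18.15
tcp_pos: [553.4, -98.7, 181.5]
orientation: [0.664, 0.748, 0.001, 0.003]
wrist_force: [-3.2, -0.2, 26.5]
grip_width: 0.134
gripper_force: 112.7
```

Run:
```python
from h import *
s=env.read_state();print(s["tcp_pos"],yaw(s)%360,s["wrist_force"],s["wrist_torque"])
if 12<s["wrist_force"][2]<36: print(env.job_done())
```

```text
[553.40852622 -98.67928726 181.51678131] 96.75280839730313 [-3.17272577 -0.20046404 26.45340308] [0.24497134 1.00675058 0.38739872]
the job is handed in; nothing more can be done
None
```

I put the middle cap in the neck, turned it clockwise to the stop and handed the job in at about 18 s; the arm still grips it and presses it down with about 26 N, flush on the rim by the force and height readings, its tabs over the neck's tabs but the pin holes 2–3 mm out of line when last viewed, before I eased the twist by 1°.

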